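# Turn a painted plaque over with a lifter

## Robot

A 6-joint arm with a two-finger parallel gripper is mounted at the origin on the work surface. World frame = base frame: x ahead of the robot, y to its left, z up, the work surface at z = 0. Lengths are in m, angles in rad, forces in N, time in s.
With the tool pointing down it reaches from about 0.35 to 0.975 m from the base axis. Payload 4.9 kg.
Tool frame: the origin (TCP) lies at the very end of the fingers, on their centre line; the grasp point (between the pads) lies 19 mm behind it (ctrl.grasp_offset is the distance from the TCP to the grasp point, in m); z points along the fingers, y is the line along which they close (so a half turn about z gives the same grasp; the last joint's range is limited). The gripper opens to 85 mm and grips with 20 to 120 N. Pads are 22 mm wide; open, the fingers measure 114 mm over their backs; the gripper's body (76 mm by 85 mm) begins 54 mm behind the grasp point. The pads swing forward as they close: fully open they stand 13 mm farther back than shut.
Start: joints at [1.167, 0.053, 1.613, -0, 1.476, -0.119], TCP at [0.176, 0.6, 0.2] pointing down, gripper open.
Joint ranges: [-3.01, 3.01], [-1.01, 2.22], [0.06, 2.58], [-1.02, 4.17], [0.09, 2.62], [-3.14, 3.14]. Speed limits (rad/s): [2.57, 2.57, 3.14, 3.14, 3.14, 3.14].

## Interface

Orientations are given as a rotation vector (axis times angle).
In Python, from station import ctrl, optics gives the robot as it stands.
- The arm moves only by the shell command python3 -m handwheel 'ROWS' [OPENING] [FORCE]. ROWS is JSON, a list of rows, each an object of numbers: "tx", "ty", "tz": the shift along the tool's x, y, z in mm; "roll": the turn about the tool's z in rad. A call has 1 to 12 rows; each row shifts and turns the commanded pose from where the row before left it, along the tool's axes as they then stand; what a row does not reach is not made up. A row lasts 1/12 s, in which the tool goes at most 41.7 mm and 7.16 degrees, less where a joint would pass 70% of its speed; a pose out of reach is approached as far as the arm can. A call with a gripper value outside its range is refused whole. OPENING is the finger opening in mm, from 0 to 85.4, set as the call begins (- or left out, the last holds). The fingers move at their own pace and stop on an object; FORCE is the grip in N (left out, the last holds). Time passes only in rows, so rows that do not move let the fingers close. It gives the time, the measured TCP pose, the force, the opening and the grip force at its end, in the units of the state.
- ctrl.get_obs(): the state, without advancing time (a new reading comes with each control period).
- optics.get_image(name): name is "side" or "top"; returns (picture, depth): 400x640x3 uint8, red, green, blue; 400x640 float32, m along the optical axis (not along the pixel's ray), 0 where there is no reading.
- optics.camera_params(name): a dict with "mtx" (3x3 intrinsics, pixels), "k1" (the pictures are not rectified: a ray, as slopes to the right and down, at radius r is drawn at 1 + k1 r^2 times it, then the intrinsics apply), "extrinsics" (4x4, takes a point from camera to world coordinates). Camera axes: x right, y down, z forward; pixel columns grow to the right and rows downward; lengths in m; the calibration is good to about 2 mm. A picture is of the moment at which its call begins. camera_params takes no time and is no camera call.
- ctrl.finish_job(): hands the job in; it is judged then, once.
The state is a dict: "t": time; "q": joint angles; "dq": joint speeds; "effort": joint torques, N m; "tool_pos": TCP position; "tool_rot": TCP orientation; "contact_force": force on the tool from outside, world axes, zero at the start; "wrist_torque": the same for the moment, N m; "opening": finger opening in m; "grip_force": force on a finger pad.
Only numpy, scipy, OpenCV 4.12 (cv2) and the standard library are available. Lean on these libraries where they do the work, as an engineer would, in place of code of your own. Each camera call takes 0.05 s, during which the arm holds its last target. There are 200 camera calls.

## Task

The small painted plaque on the turning board is finished on its flowered side and its back is next. Pick up the red-handled lifter from its black mat, slide its blade between the two strips under the plaque's near edge, and tilt the plaque up and over the step so that it lies flat, bare side up, on the cork landing; then lay the lifter flat back on its mat and let go. Feel your way with a light touch - the blade is bent - do not bear down on the board or ram the plaque, do not touch the plaque with the gripper, and leave the cup, jar and tub as they are.

Things in the scene. Friction and masses are not known exactly. Their poses are not given: they have to be found in the camera images.
- board: Fixed plywood turning board on the table, two levels. Origin at table height under the foot of the step; +x points to the cork landing, y along the step, z up. Lower floor: plywood, top 10 mm above the origin, x -165 to 0 mm, y +-62 mm. Cork landing: top 18 mm above the origin (an 8 mm step up), x 0 to 110 mm, y +-62 mm.
- step (a point): Middle of the foot of the step, on the lower floor (10 mm above board's origin), axes as the board's. From here two dark strips run along -x: 4 mm high, 8 mm wide, 78 mm long, centred at y = +-25 mm, 42 mm clear between them. The plaque lies across them, leaving a 4 mm high gap under it, open towards -x. A blade pushed past the plaque's middle carries it instead of tipping it.
- plaque: Loose wooden plaque, 76 (x) by 70 (y) by 8 mm, corner radius 10 mm, 25 to 50 g. +z face (up at the start) white with flowers, other face bare wood. Origin: centre of the bare face. Starts on the strips, +x edge 0 to 14 mm from the step, about parallel to it. Raised at its -x edge it slides to the step, tips about its +x edge and, pushed past upright, falls over on to the cork.
- lifter: Loose lifter, 135 g: steel sole with a thin blade in front, red bar handle on a post above. Origin: below the handle's middle, in the plane of the sole's underside; +x to the blade's tip, z up. Sole 30 mm wide, 3 mm thick, x -30 (heel) to 15 mm. Take the handle by closing along y.
- handle (a point): Middle of the lifter's red handle bar, 47 mm above the sole's underside, axes as the lifter's. Bar 70 mm long (x), 14 mm wide (y), 22 mm tall; below it a 10 mm square post.
- blade_root (a point): Where the blade starts: lifter x = 15 mm, on its underside. Blade 75 mm long, 26 mm wide, 2 mm thick; tip at lifter x = 90 mm. Here the blade is bent upward by an unmeasured 0 to 0.15 rad, different each time, so the tip is 0 to 11 mm above the plane of the sole; it keeps its bend in gentle use.
- mat: Fixed black rubber mat, 180 mm (x) by 90 mm (y) by 4 mm thick; origin at the centre of its underside, on the table. The lifter starts lying on it, about along its x. It may be to the left or to the right of the board.
- cup: Bystander: green plastic cup, 60 mm wide at the rim, 85 mm high, beside the landing on its +y side; origin at the centre of its base.
- jar: Bystander: white jar with a blue cap, 44 mm wide, 75 mm high, beside the landing on its -y side; origin at the centre of its base.
- tub: Bystander: blue tub, 96 mm wide, 85 mm high, on the other side of the table from the mat; origin at the centre of its base.

How it is judged:
On the way, in this order (a step that is already met when the one before it is completed fails the run):
1. the lifter is held in the gripper, clear of its mat (contact force between the fingers and lifter above 1 N and height (world z) of lifter above 0.03 m), for 0.2 s.
2. the plaque's near edge has been raised on the lifter, between 25 and 85 degrees (angle between plaque's own z axis and vertical between 0.44 and 1.48 rad and contact force between lifter and plaque above 0.02 N and contact force between the fingers and lifter above 1 N), for 0.1 s.
At the end, for the whole second after the job is handed in: The plaque lies flat and at rest on the cork landing with its bare face up (within 0.1 rad), its centre 10 to 85 mm beyond the step and within 40 mm of the landing's middle line. The lifter lies flat, sole down, on its mat, at rest, its origin within 65 mm of the mat's centre, and is released (angle between plaque's own z axis and vertical above 3.04 rad and x of plaque in the frame of board between 0.01 and 0.085 m and y of plaque in the frame of board between -0.04 and 0.04 m and z of plaque in the frame of board between 0.022 and 0.03 m and linear speed of each of plaque, lifter below 0.02 m/s and horizontal distance between lifter and mat below 0.065 m and angle between lifter's own z axis and vertical below 0.1 rad and height (world z) of lifter between 0.001 and 0.009 m and contact force between the fingers and lifter below 0.1 N); the robot touches nothing.
It fails at once if the robot touches the plaque (fingers or any part of the arm) (contact force between any of the arm, the fingers and plaque above 0.3 N).
It fails at once if the lifter bears on the board with more than 12 N (contact force between lifter and board above 12 N).
It fails at once if the lifter presses the plaque with more than 8 N (contact force between lifter and plaque above 8 N).
It fails at once if the cup, the jar or the tub is moved by more than 15 mm (distance of any of cup, jar, tub from where it was at the start of the episode above 0.015 m).
It also fails if it takes over 58 s, if anything falls off the work surface, if the arm or the gripper's body presses on something with over 40 N, if the wrist force passes 120 N, or if a joint passes its speed limit or range.

## Working session

There is one attempt and no reset: what is moved stays moved. The work goes in short steps, Python scripts to look and compute and a shell command to move; the robot and the scene stay as the last step left them, time stands still between calls to the robot, and variables do not carry over. Pictures are saved under pics/ and viewed, at most 10 in all, crops included, and the job is handed in when it is done.

```bash
mkdir -p pics; ls
cat > h.py <<'E'
import numpy as np, cv2
from station import ctrl, optics
def shot(n,f=None):
    im,d=optics.get_image(n)
    if f: cv2.imwrite('pics/'+f,cv2.cvtColor(im,cv2.COLOR_RGB2BGR))
    return im,d
def rays(n,uv):
    p=optics.camera_params(n);K=np.array(p['mtx']);T=np.array(p['extrinsics'])
    uv=np.atleast_2d(uv).astype(float)
    k=p['k1']
    s=cv2.undistortPoints(uv[:,None],K,np.array([k,0,0,0.]))[:,0]
    return np.c_[s,np.ones(len(s))],T
def plane(n,uv,z):
    r,T=rays(n,uv);d=r@T[:3,:3].T;o=T[:3,3]
    return o+d*((z-o[2])/d[:,2])[:,None]
def depthpt(n,uv,d):
    r,T=rays(n,uv);uv=np.atleast_2d(uv).astype(int)
    return (r*d[uv[:,1],uv[:,0]][:,None])@T[:3,:3].T+T[:3,3]
E
python3 - <<'E'
from h import *
for n in ('top','side'):
    shot(n,n+'0.png');p=optics.camera_params(n);print(n,p['k1'],np.round(p['mtx'],1).tolist(),np.round(p['extrinsics'],3).tolist())
o=ctrl.get_obs();print({k:np.round(v,3).tolist() for k,v in o.items()},ctrl.grasp_offset)
E
```

```text
pics
top -0.02163514230591742 [[387.9, 0.0, 322.7], [0.0, 387.9, 202.1], [0.0, 0.0, 1.0]] [[-0.016, -0.985, 0.171, 0.423], [-0.999, 0.01, -0.036, 0.013], [0.034, -0.171, -0.985, 1.009], [0.0, 0.0, 0.0, 1.0]]
side -0.13527674956603702 [[458.8, 0.0, 316.9], [0.0, 458.8, 196.0], [0.0, 0.0, 1.0]] [[0.949, -0.156, 0.275, 0.343], [-0.316, -0.518, 0.795, -0.772], [0.018, -0.841, -0.54, 0.596], [0.0, 0.0, 0.0, 1.0]]
{'t': 0.1, 'q': [1.167, 0.053, 1.614, 0.0, 1.476, -0.119], 'dq': [0.001, -0.001, -0.003, 0.001, -0.002, 0.001], 'effort': [-0.0, -39.49, -37.136, -0.0, 0.004, -0.0], 'tool_pos': [0.175, 0.599, 0.199], 'tool_rot': [-0.446, -3.109, 0.003], 'contact_force': [0.329, 0.397, -0.56], 'wrist_torque': [-0.007, -0.008, 0.003], 'grip_force': 0.0, 'opening': 0.086} 0.0187
```

View pics/top0.png

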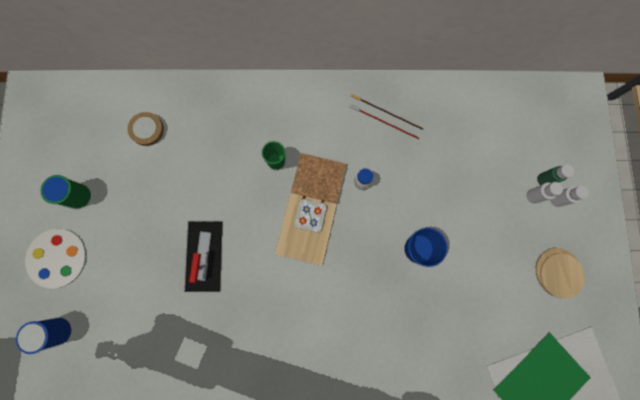

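View pics/side0.png

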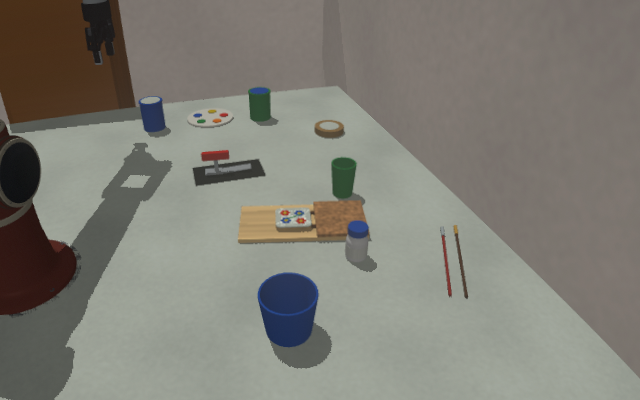

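The top view shows the mat at (205,256) with the red handle at (195,268), the plaque at (311,215) on the plywood, the cork at (319,178), the cup at (273,155), the jar at (365,178) and the tub at (427,247). The side view agrees. Next I segment these.

```bash
cat > m.py <<'E'
from h import *
def mask(im,lo,hi,roi):
    h=cv2.cvtColor(im,cv2.COLOR_RGB2HSV);m=cv2.inRange(h,lo,hi);k=np.zeros_like(m);a,b,c,d=roi;k[b:d,a:c]=m[b:d,a:c];return k
def big(m):
    c=max(cv2.findContours(m,cv2.RETR_EXTERNAL,cv2.CHAIN_APPROX_NONE)[0],key=cv2.contourArea);return c
def rect(n,m,z):
    P=plane(n,big(m)[:,0],z)[:,:2];(c,s,a)=cv2.minAreaRect((P*1000).astype(np.float32));return np.round(c,1),np.round(s,1),round(a,1)
E
python3 - <<'E'
from m import *
im,d=shot('top');im2,d2=shot('side')
r=mask(im,(0,150,60),(8,255,255),(180,220,225,295));print('handle top',rect('top',r,.062))
k=mask(im,(0,0,0),(180,255,70),(175,210,230,300));k=cv2.morphologyEx(k,cv2.MORPH_CLOSE,np.ones((15,15)));print('mat',rect('top',k,.004))
g=mask(im,(0,0,110),(180,50,255),(188,222,222,290));print('blade',rect('top',g,.008),cv2.boundingRect(big(g)))
c=mask(im,(3,90,40),(16,255,255),(285,145,350,210));print('cork',rect('top',c,.018))
p=mask(im,(14,60,120),(28,255,255),(270,180,345,270));print('ply',rect('top',p,.010))
b=mask(im,(3,60,40),(28,255,255),(265,145,350,270));b=cv2.morphologyEx(b,cv2.MORPH_CLOSE,np.ones((25,25)));print('all',rect('top',b,.013))
w=mask(im,(0,0,150),(180,70,255),(292,190,332,236));w=cv2.morphologyEx(w,cv2.MORPH_CLOSE,np.ones((9,9)));print('plaque',rect('top',w,.022))
t=np.hstack([cv2.resize(im[200:300,170:340],None,fx=4,fy=4,interpolation=cv2.INTER_CUBIC)])
cv2.imwrite('pics/c1.png',t[:,:,::-1])
t=cv2.resize(im2[140:250,180:380],None,fx=4,fy=4,interpolation=cv2.INTER_CUBIC);cv2.imwrite('pics/c2.png',t[:,:,::-1])
for nm,dd,uv in(('top',d,[(194,265),(203,275),(311,215),(320,175),(300,245)]),('side',d2,[(215,155),(293,218),(340,215)])):print(nm,np.round(depthpt(nm,uv,dd)*1000).tolist())
E
```

```text
handle top (array([433.2, 287.8]), array([18.3, 71.3]), 83.2)
mat (array([461.5, 282.3]), array([ 87. , 174.4]), 89.4)
blade (array([481.7, 283.2]), array([25.9, 81.6]), 85.5) (198, 232, 12, 33)
cork (array([658.1, -12. ]), array([122.6, 113.6]), 76.1)
ply (array([559.9,  12.9]), array([124.6, 228. ]), 75.8)
all (array([582.5,   7.4]), array([126.1, 274.7]), 75.8)
plaque (array([561.2,  11.2]), array([70.8, 79.4]), 76.3)
top [[438.0, 289.0, 62.0], [414.0, 280.0, 12.0], [561.0, 7.0, 23.0], [667.0, -18.0, 19.0], [486.0, 36.0, 10.0]]
side [[432.0, 289.0, 51.0], [558.0, 4.0, 23.0], [662.0, -9.0, 18.0]]
```

View pics/c1.png

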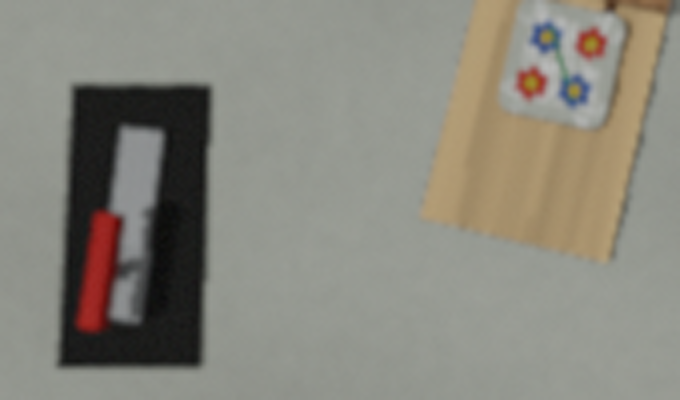

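View pics/c2.png

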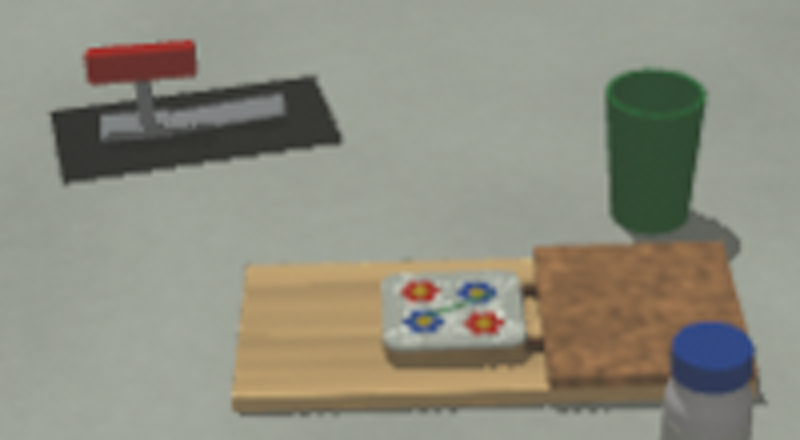

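The crops show the lifter lying blade-forward (towards the board's +x side), yawed about -5.5°. The plaque is square on the strips, about 10 mm from the step. Since the tool can't pitch, I need to know how far the blade is bent, so I measure that from depth.

Run:
```python
from m import *
a=np.radians(-5.5);ax=np.array([np.cos(a),np.sin(a)]);ay=np.array([-ax[1],ax[0]]);o=np.array([.433,.290])
for n,roi in(('side',(185,140,270,190)),('top',(180,215,228,298))):
    D=[];
    for i in range(8): im,d=shot(n);D.append(d)
    D=np.array(D);D[D==0]=np.nan;d=np.nanmedian(D,0);print(n,'noise',np.nanmedian(np.nanstd(D,0))*1000)
    u,v=np.meshgrid(range(roi[0],roi[2]),range(roi[1],roi[3]));uv=np.c_[u.ravel(),v.ravel()]
    P=depthpt(n,uv,d);L=np.c_[(P[:,:2]-o)@ax,(P[:,:2]-o)@ay,P[:,2]]*1000
    col=im[uv[:,1],uv[:,0]].astype(int);grey=(col.min(1)>75)
    for lo in range(-110,130,10):
        s=(L[:,0]>=lo)&(L[:,0]<lo+10)&np.isfinite(L[:,2])
        b=s&(abs(L[:,1])<9)&(L[:,2]<25);m=s&(L[:,1]<-22)&(L[:,1]>-36)
        print(lo+5,'axis z',np.round(np.median(L[b,2]),1) if b.any() else None,b.sum(),'mat z',np.round(np.median(L[m,2]),1) if m.any() else None, 'bladey',np.round(np.median(L[s&grey&(L[:,2]<25)&(abs(L[:,1])<25),1]),1))
    red=(col[:,0]>120)&(col[:,1]<60)&np.isfinite(L).all(1);print('red',np.round(np.percentile(L[red],[5,50,95],axis=0),1).tolist())
```

```text
side noise 1.7808534
-105 axis z None 0 mat z None bladey nan
-95 axis z None 0 mat z None bladey nan
-85 axis z -2.1 6 mat z -2.5 bladey -0.3
-75 axis z -2.1 14 mat z -1.9 bladey -0.5
-65 axis z -2.1 12 mat z -2.0 bladey -4.4
-55 axis z 2.2 15 mat z 1.9 bladey -15.9
-45 axis z 2.0 13 mat z 2.3 bladey nan
-35 axis z 2.1 12 mat z 2.1 bladey 0.7
-25 axis z 4.9 15 mat z 2.2 bladey 2.6
-15 axis z 5.1 11 mat z 1.5 bladey -1.5
-5 axis z 12.0 25 mat z 2.2 bladey -4.2
5 axis z 7.5 20 mat z 1.4 bladey -4.1
15 axis z 4.1 14 mat z 1.8 bladey 1.1
25 axis z 4.7 16 mat z 1.9 bladey 0.8
35 axis z 5.7 15 mat z 1.9 bladey -0.4
45 axis z 6.7 13 mat z 1.4 bladey -1.3
55 axis z 7.4 14 mat z 1.5 bladey 0.2
65 axis z 8.6 12 mat z 1.7 bladey -0.2
75 axis z 9.2 18 mat z 1.7 bladey -3.4
85 axis z 10.2 17 mat z 1.6 bladey -3.3
95 axis z 2.0 11 mat z 1.3 bladey nan
105 axis z 1.5 11 mat z 1.6 bladey nan
115 axis z 1.3 11 mat z 1.0 bladey 9.2
125 axis z -2.4 14 mat z -2.5 bladey 0.5
red [[-30.1, -6.0, 58.7], [-1.1, -2.3, 60.0], [28.0, 2.7, 60.7]]
top noise 1.7465118
-105 axis z None 0 mat z None bladey nan
-95 
[... 294 characters left out ...]
7 mat z 4.0 bladey -6.2
-15 axis z 6.9 16 mat z 4.0 bladey -5.5
-5 axis z 6.8 15 mat z 3.8 bladey -7.3
5 axis z 7.4 13 mat z 4.2 bladey -9.4
15 axis z 6.7 19 mat z 3.4 bladey -6.1
25 axis z 6.5 18 mat z 3.5 bladey -5.0
35 axis z 7.7 23 mat z 3.4 bladey -3.5
45 axis z 8.6 28 mat z 3.3 bladey -2.5
55 axis z 9.5 30 mat z 3.4 bladey -2.1
65 axis z 10.4 29 mat z 3.4 bladey -3.0
75 axis z 11.4 28 mat z 3.7 bladey -2.6
85 axis z 12.2 26 mat z 3.8 bladey -3.5
95 axis z 3.7 27 mat z 3.4 bladey -3.3
105 axis z 3.9 27 mat z 3.5 bladey nan
115 axis z 3.3 28 mat z 3.7 bladey 5.9
125 axis z -0.5 25 mat z 0.6 bladey 2.3
red [[-30.2, -6.5, 59.5], [0.3, -1.3, 61.9], [29.6, 4.6, 63.1]]
  return _methods._mean(a, axis=axis, dtype=dtype,
  ret = ret.dtype.type(ret / rcount)
```

The depth gives a blade bend of about 0.093 rad, with the tip about 7 mm up. The tool can't pitch, so I'll first set the lifter's heel on the mat's front edge. The 4 mm height over about 43 mm leaves the blade flat on the table, and I regrip it like that.

```bash
cat > to.py <<'E'
# print roll, then tool-axis shift after that roll, to reach TCP x y z (mm) with closing axis (tool y) at yaw deg
import sys; from h import *; from scipy.spatial.transform import Rotation as R
def go(x,y,z,yaw):
    o=ctrl.get_obs();M=R.from_rotvec(o['tool_rot']).as_matrix();c=np.degrees(np.arctan2(M[1,1],M[0,1]))
    e=(yaw+90-c+90)%180-90;r=-np.radians(e);M2=M@R.from_rotvec([0,0,r]).as_matrix()
    d=np.array([x,y,z])-o['tool_pos']*1000
    print('t',round(o['t'],2),'tcp',np.round(o['tool_pos']*1000,1),'yaw',round(c-90,2),'roll',round(r,4),'shift',np.round(M2.T@d,1),'F',np.round(o['contact_force'],2),'tilt',np.round(M[2],4))
if __name__=='__main__': go(*map(float,sys.argv[1:]))
E
python3 to.py 433 289 130 -5.5
```

```text
t 1.0 tcp [175.6 599.8 199.7] yaw -16.32 roll -0.1888 shift [-286.  -284.7   69.7] F [ 0.44 -0.32 -0.2 ] tilt [-0.  0. -1.]
```

```bash
python3 -m handwheel '[{"roll":-0.0944},{"roll":-0.0944},{"tx":-26,"ty":-26,"tz":6},{"tx":-26,"ty":-26,"tz":6},{"tx":-26,"ty":-26,"tz":6},{"tx":-26,"ty":-26,"tz":6},{"tx":-26,"ty":-26,"tz":6},{"tx":-26,"ty":-26,"tz":6},{"tx":-26,"ty":-26,"tz":6},{"tx":-26,"ty":-26,"tz":6},{"tx":-26,"ty":-26,"tz":6},{"tx":-26,"ty":-26,"tz":6}]' 85; python3 to.py 433 289 32 -5.5
```

```text
t 1.0 tcp [175.6 599.8 199.7] yaw -16.32 roll -0.1888 shift [-286.  -284.7  167.7] F [ 0.44 -0.32 -0.2 ] tilt [-0.  0. -1.]$[0]: bad value
```

```bash
python3 -m handwheel '[{"tx":0,"ty":0,"tz":0,"roll":-0.0944},{"tx":0,"ty":0,"tz":0,"roll":-0.0944},{"tx":-26,"ty":-26,"tz":6,"roll":0},{"tx":-26,"ty":-26,"tz":6,"roll":0},{"tx":-26,"ty":-26,"tz":6,"roll":0},{"tx":-26,"ty":-26,"tz":6,"roll":0},{"tx":-26,"ty":-26,"tz":6,"roll":0},{"tx":-26,"ty":-26,"tz":6,"roll":0},{"tx":-26,"ty":-26,"tz":6,"roll":0},{"tx":-26,"ty":-26,"tz":6,"roll":0},{"tx":-26,"ty":-26,"tz":6,"roll":0},{"tx":-26,"ty":-26,"tz":6,"roll":0}]' 85; python3 to.py 433 289 32 -5.5
```

```text
t: 2.0
tool_pos: [0.4104, 0.3146, 0.1397]
tool_rot: [0.15, 3.137, 0.001]
contact_force: [0.3, 1.1, 0.0]
opening: 0.0853
grip_force: 0.0
t 2.0 tcp [410.4 314.6 139.7] yaw -5.49 roll 0.0002 shift [-24.9 -23.4 107.7] F [0.28 1.1  0.03] tilt [-7.e-04  5.e-04 -1.e+00]
```

```bash
python3 -m handwheel '[{"tx":-12.5,"ty":-11.7,"tz":10,"roll":0},{"tx":-12.5,"ty":-11.7,"tz":10,"roll":0},{"tx":0,"ty":0,"tz":25,"roll":0},{"tx":0,"ty":0,"tz":25,"roll":0},{"tx":0,"ty":0,"tz":20,"roll":0},{"tx":0,"ty":0,"tz":12,"roll":0},{"tx":0,"ty":0,"tz":5.7,"roll":0},{"tx":0,"ty":0,"tz":0,"roll":0}]' 85; python3 to.py 433 289 32 -5.5; python3 -m handwheel '[{"tx":0,"ty":0,"tz":0,"roll":0},{"tx":0,"ty":0,"tz":0,"roll":0},{"tx":0,"ty":0,"tz":0,"roll":0},{"tx":0,"ty":0,"tz":0,"roll":0},{"tx":0,"ty":0,"tz":0,"roll":0},{"tx":0,"ty":0,"tz":0,"roll":0},{"tx":0,"ty":0,"tz":0,"roll":0},{"tx":0,"ty":0,"tz":0,"roll":0}]' 0 40; python3 to.py 433 289 32 -5.5
```

```text
t: 2.67
tool_pos: [0.4313, 0.2901, 0.0308]
tool_rot: [-0.15, -3.136, 0.002]
contact_force: [-0.1, -0.0, 0.1]
opening: 0.0852
grip_force: 0.0
t 2.67 tcp [431.3 290.1  30.8] yaw -5.49 roll 0.0001 shift [-1.8 -0.9 -1.2] F [-0.09 -0.02  0.11] tilt [ 0.002  -0.0012 -1.    ]
t: 3.33
tool_pos: [0.4321, 0.2904, 0.0321]
tool_rot: [0.151, 3.138, 0.0]
contact_force: [-0.4, 0.1, 0.3]
opening: 0.0002
grip_force: 0.0
t 3.33 tcp [432.1 290.4  32.1] yaw -5.5 roll 0.0 shift [-1.  -1.3  0.1] F [-0.39  0.08  0.27] tilt [-1.e-04  0.e+00 -1.e+00]
```

Run:
```python
from h import *
im,d=shot('top');im2,d2=shot('side')
t=np.vstack([cv2.resize(im[180:300,140:300],(640,480//2*1),interpolation=cv2.INTER_CUBIC),cv2.resize(im2[100:190,170:330],(640,360),interpolation=cv2.INTER_CUBIC)])
cv2.imwrite('pics/c3.png',t[:,:,::-1])
```

```text
(no output)
```

View pics/c3.png

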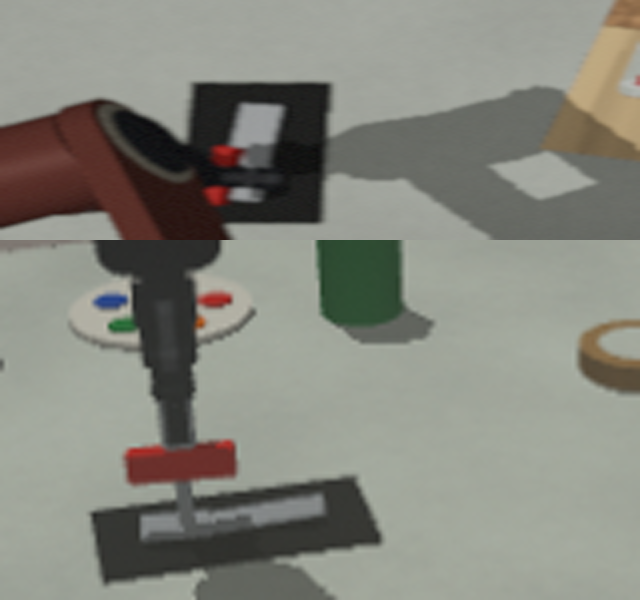

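Run:
```python
from m import *
im,d=shot('top');im2,d2=shot('side')
for v in range(110,172,4):
    print(v,im2[v,214],np.round(depthpt('side',[(214,v)],d2)[0]*1000))
for u in range(186,218,2):
    print(u,[(list(map(int,im[v,u])),np.round(depthpt('top',[(u,v)],d)[0]*1000).tolist()) for v in (258,268)])
o=ctrl.get_obs();print(o['opening'],o['grip_force'],o['tool_pos'])
```

```text
110 [45 46 44] [438. 249. 189.]
114 [46 47 45] [437. 253. 177.]
118 [46 47 46] [436. 248. 169.]
122 [47 47 46] [436. 258. 155.]
126 [51 53 51] [432. 233. 156.]
130 [51 52 50] [432. 234. 145.]
134 [48 49 47] [432. 244. 130.]
138 [49 51 48] [432. 256. 114.]
142 [48 49 47] [433. 279.  93.]
146 [49 51 49] [431. 276.  83.]
150 [53 54 52] [430. 276.  72.]
154 [107  48  43] [430. 284.  57.]
158 [106  48  44] [428. 281.  47.]
162 [ 98 101  99] [428. 285.  34.]
166 [73 76 74] [427. 288.  20.]
170 [121 124 124] [426. 296.   4.]
186 [([15, 16, 16], [446.0, 221.0, 341.0]), ([69, 65, 58], [429.0, 222.0, 337.0])]
188 [([13, 12, 14], [450.0, 254.0, 223.0]), ([46, 34, 29], [429.0, 224.0, 320.0])]
190 [([16, 18, 18], [450.0, 253.0, 212.0]), ([21, 18, 18], [430.0, 251.0, 218.0])]
192 [([47, 25, 23], [450.0, 253.0, 200.0]), ([14, 13, 17], [430.0, 251.0, 205.0])]
194 [([101, 22, 18], [455.0, 289.0, 62.0]), ([19, 19, 21], [430.0, 251.0, 191.0])]
196 [([112, 22, 20], [455.0, 285.0, 60.0]), ([34, 36, 37], [430.0, 252.0, 173.0])]
198 [([94, 19, 17], [455.0, 280.0, 61.0]), ([43, 43, 46], [430.0, 248.0, 170.0])]
200 [([106, 81, 81], [456.0, 290.0, 6.0]), ([42, 42, 45], [430.0, 245.0, 168.0])]
202 [([94, 94, 94], [456.0, 285.0, 7.0]), ([44, 44, 46], [430.0, 243.0, 160.0])]
204 [([87, 89, 90], [456.0, 279.0, 10.0]), ([43, 44, 46], [430.0, 238.0, 160.0])]
206 [([87, 87, 88], [456.0, 275.0, 5.0]), ([43, 45, 47], [430.0, 235.0, 157.0])]
208 [([36, 37, 38], [456.0, 271.0, 3.0]), ([46, 47, 49], [430.0, 231.0, 157.0])]
210 [([19, 19, 19], [456.0, 266.0, 4.0]), ([33, 35, 36], [431.0, 265.0, 4.0])]
212 [([16, 19, 18], [456.0, 261.0, 1.0]), ([24, 26, 25], [431.0, 260.0, 3.0])]
214 [([19, 19, 16], [456.0, 256.0, 4.0]), ([25, 27, 24], [431.0, 256.0, 1.0])]
216 [([17, 18, 17], [456.0, 251.0, 2.0]), ([30, 31, 30], [431.0, 250.0, 4.0])]
1.7649779999283316e-05 0.0 [0.43207577 0.29036912 0.03196054]
```

The fingers closed above the bar. The side depth puts their ends near z ≈ 65 mm although the TCP reads 32 mm, so I'll back off and measure the real fingertip against the reported TCP.

```bash
python3 -m handwheel '[{"tx":0,"ty":0,"tz":-20,"roll":0},{"tx":0,"ty":0,"tz":-30,"roll":0},{"tx":0,"ty":0,"tz":-30,"roll":0},{"tx":0,"ty":0,"tz":0,"roll":0}]'
python3 - <<'E'
from m import *
im2,d2=shot('side','s4.png');im,d=shot('top','t4.png')
p=optics.camera_params('side');T=np.linalg.inv(p['extrinsics']);o=ctrl.get_obs();print(o['tool_pos'],o['opening'])
for dz in (0,19,35,60):
    c=T[:3,:3]@(o['tool_pos']+[0,0,dz/1000])+T[:3,3];uv,_=cv2.projectPoints(c[None],np.zeros(3),np.zeros(3),np.array(p['mtx']),np.array([p['k1'],0,0,0]));print(dz,uv.ravel())
for v in range(104,160,3):print(v,[(u,list(map(int,im2[v,u])),np.round(depthpt('side',[(u,v)],d2)[0]*1000).tolist()) for u in (212,216)])
t=cv2.resize(im2[60:180,160:300],(700,600),interpolation=cv2.INTER_CUBIC);cv2.imwrite('pics/c4.png',t[:,:,::-1])
E
```

```text
t: 3.87
tool_pos: [0.4361, 0.2924, 0.1191]
tool_rot: [0.15, 3.128, 0.009]
contact_force: [1.3, 0.2, 1.5]
opening: 0.0001
grip_force: 0.0
[0.43327885 0.2909794  0.11383839] 0.0006432606464953369
0 [212.85455959 132.2485995 ]
19 [212.11871752 125.23821917]
35 [211.49509195 119.24674312]
60 [210.51382298 109.72222751]
104 [(212, [47, 47, 46], [435.0, 258.0, 201.0]), (216, [101, 104, 97], [444.0, 257.0, 200.0])]
107 [(212, [48, 48, 46], [436.0, 280.0, 185.0]), (216, [135, 140, 131], [446.0, 285.0, 182.0])]
110 [(212, [48, 48, 46], [436.0, 281.0, 177.0]), (216, [138, 138, 130], [446.0, 285.0, 174.0])]
113 [(212, [49, 49, 48], [435.0, 277.0, 170.0]), (216, [112, 113, 109], [483.0, 680.0, 6.0])]
116 [(212, [49, 49, 47], [434.0, 281.0, 161.0]), (216, [100, 102, 99], [444.0, 282.0, 159.0])]
119 [(212, [83, 86, 85], [434.0, 287.0, 151.0]), (216, [148, 95, 62], [476.0, 623.0, 8.0])]
122 [(212, [168, 164, 152], [461.0, 611.0, 5.0]), (216, [131, 88, 59], [474.0, 609.0, 4.0])]
125 [(212, [153, 152, 142], [458.0, 589.0, 4.0]), (216, [126, 126, 117], [470.0, 584.0, 4.0])]
128 [(212, [152, 157, 148],
[... 326 characters left out ...]
164, 154], [460.0, 508.0, -2.0])]
140 [(212, [160, 166, 155], [445.0, 492.0, -2.0]), (216, [159, 165, 154], [457.0, 489.0, -2.0])]
143 [(212, [161, 167, 156], [443.0, 470.0, -1.0]), (216, [158, 163, 152], [454.0, 465.0, -1.0])]
146 [(212, [160, 166, 154], [440.0, 454.0, -3.0]), (216, [160, 164, 153], [452.0, 449.0, -2.0])]
149 [(212, [158, 164, 154], [438.0, 431.0, -2.0]), (216, [157, 162, 151], [449.0, 428.0, -2.0])]
152 [(212, [162, 50, 45], [426.0, 287.0, 62.0]), (216, [159, 50, 45], [435.0, 286.0, 61.0])]
155 [(212, [107, 50, 46], [424.0, 284.0, 55.0]), (216, [106, 49, 45], [434.0, 284.0, 53.0])]
158 [(212, [106, 49, 45], [424.0, 286.0, 45.0]), (216, [106, 50, 46], [433.0, 282.0, 46.0])]
```

View pics/c4.png

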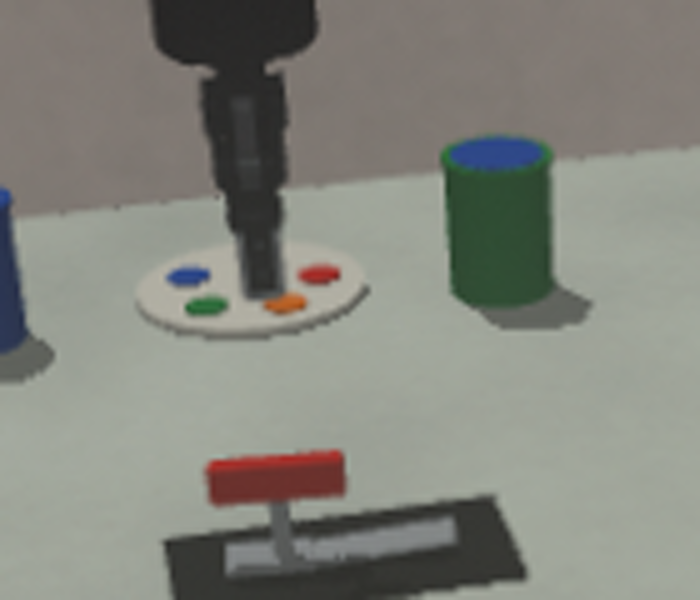

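The picture shows the finger ends at crop (262,297), which works out to z ≈ 151 mm while the TCP reads 114 mm. So the real fingertips are about 36 mm higher than reported, with x and y agreeing. I go down again with that offset, watching the force.

```bash
python3 -m handwheel '[{"tx":0,"ty":0,"tz":0,"roll":0},{"tx":0,"ty":0,"tz":0,"roll":0},{"tx":0,"ty":0,"tz":0,"roll":0},{"tx":0,"ty":0,"tz":0,"roll":0},{"tx":0,"ty":0,"tz":0,"roll":0},{"tx":0,"ty":0,"tz":0,"roll":0},{"tx":0,"ty":0,"tz":25,"roll":0},{"tx":0,"ty":0,"tz":25,"roll":0},{"tx":0,"ty":0,"tz":20,"roll":0},{"tx":0,"ty":0,"tz":15,"roll":0},{"tx":0,"ty":0,"tz":0,"roll":0}]' 85;  python3 to.py 433 289 -2 -5.5
```

```text
t: 4.88
tool_pos: [0.4291, 0.2889, 0.023]
tool_rot: [-0.15, -3.131, 0.006]
contact_force: [-0.9, 0.0, -0.3]
opening: 0.0848
grip_force: 0.0
t 4.88 tcp [429.1 288.9  23. ] yaw -5.5 roll -0.0 shift [-4.   0.5 25. ] F [-0.86  0.04 -0.3 ] tilt [ 0.0064 -0.0039 -1.    ]
```

```bash
python3 -m handwheel '[{"tx":0,"ty":0,"tz":8,"roll":0},{"tx":0,"ty":0,"tz":8,"roll":0},{"tx":0,"ty":0,"tz":6,"roll":0},{"tx":0,"ty":0,"tz":4,"roll":0},{"tx":0,"ty":0,"tz":0,"roll":0},{"tx":0,"ty":0,"tz":0,"roll":0}]' ;  python3 to.py 433 289 -2 -5.5;python3 -m handwheel '[{"tx":0,"ty":0,"tz":0,"roll":0},{"tx":0,"ty":0,"tz":0,"roll":0},{"tx":0,"ty":0,"tz":0,"roll":0},{"tx":0,"ty":0,"tz":0,"roll":0},{"tx":0,"ty":0,"tz":0,"roll":0},{"tx":0,"ty":0,"tz":0,"roll":0},{"tx":0,"ty":0,"tz":0,"roll":0},{"tx":0,"ty":0,"tz":0,"roll":0}]' 0 40; python3 to.py 433 289 -2 -5.5
```

```text
t: 5.38
tool_pos: [0.4322, 0.2904, 0.0011]
tool_rot: [0.151, 3.138, 0.0]
contact_force: [-1.2, 0.9, 1.1]
opening: 0.0852
grip_force: 0.0
t 5.38 tcp [432.2 290.4   1.1] yaw -5.5 roll -0.0 shift [-0.9 -1.3  3.1] F [-1.15  0.89  1.14] tilt [-1.e-04  0.e+00 -1.e+00]
t: 6.05
tool_pos: [0.4323, 0.2905, 0.0012]
tool_rot: [0.151, 3.138, 0.0]
contact_force: [0.5, 0.5, 1.0]
opening: 0.0137
grip_force: 39.7
t 6.05 tcp [432.3 290.5   1.2] yaw -5.5 roll -0.0 shift [-0.9 -1.4  3.2] F [0.46 0.47 0.96] tilt [-3.e-04  1.e-04 -1.e+00]
```

Gripped: the opening reads 13.7 mm, matching the 14 mm bar. Now I lift and carry it about 145 mm forward so only the heel rests on the mat's front edge.

```bash
python3 -m handwheel '[{"tx":0,"ty":0,"tz":-10,"roll":0},{"tx":0,"ty":0,"tz":-20,"roll":0},{"tx":0,"ty":0,"tz":-20,"roll":0},{"tx":-15,"ty":0,"tz":0,"roll":0},{"tx":-30,"ty":0,"tz":0,"roll":0},{"tx":-35,"ty":0,"tz":0,"roll":0},{"tx":-35,"ty":0,"tz":0,"roll":0},{"tx":-20,"ty":0,"tz":0,"roll":0},{"tx":-10.5,"ty":0,"tz":0,"roll":0},{"tx":0,"ty":0,"tz":0,"roll":0},{"tx":0,"ty":0,"tz":0,"roll":0},{"tx":0,"ty":0,"tz":0,"roll":0}]'
python3 - <<'E'
from m import *
import to; to.go(577,276.6,2.2,-5.5)
D=[]
for i in range(6): im,d=shot('side');D.append(d)
D=np.array(D);D[D==0]=np.nan;d=np.nanmedian(D,0)
o=ctrl.get_obs()['tool_pos'];a=np.radians(-5.5);ax=np.array([np.cos(a),np.sin(a)]);ay=np.array([-ax[1],ax[0]])
u,v=np.meshgrid(range(230,360),range(90,230));uv=np.c_[u.ravel(),v.ravel()];P=depthpt('side',uv,d)
L=np.c_[(P[:,:2]-o[:2])@ax,(P[:,:2]-o[:2])@ay,P[:,2]-o[2]]*1000
for lo in range(-40,110,10):
    s=(L[:,0]>=lo)&(L[:,0]<lo+10)&(abs(L[:,1])<11)&(L[:,2]>-12)&(L[:,2]<22);print(lo+5,s.sum(),np.round(np.median(L[s,2]),1) if s.any() else '')
# mat front edge
m=(L[:,1]>-45)&(L[:,1]<35);
for x in range(530,570,3):
    s=m&(abs(P[:,0]*1000-x)<1.5)&(P[:,1]>.25)&(P[:,1]<.32)&(P[:,2]<.02);print(x,s.sum(),np.round(np.median(P[s,2])*1000,1) if s.any() else '')
E
```

```text
t: 7.05
tool_pos: [0.5753, 0.2766, 0.0506]
tool_rot: [-0.15, -3.136, 0.001]
contact_force: [-0.1, -0.1, -0.3]
opening: 0.0133
grip_force: 39.4
t 7.05 tcp [575.3 276.6  50.6] yaw -5.46 roll 0.0007 shift [-1.8  0.2 48.4] F [-0.06 -0.09 -0.29] tilt [ 1.8e-03 -5.0e-04 -1.0e+00]
-35 0 
-25 16 3.3
-15 13 3.2
-5 26 6.8
5 17 3.6
15 14 2.3
25 15 3.3
35 13 4.2
45 14 4.8
55 14 5.8
65 17 6.8
75 15 7.9
85 11 8.6
95 0 
105 0 
530 14 1.5
533 15 1.8
536 13 1.8
539 12 1.9
542 14 1.7
545 11 1.5
548 15 1.5
551 8 -0.3
554 14 -2.4
557 12 -2.4
560 13 -2.7
563 13 -2.6
566 12 -2.6
569 13 -2.5
```

```bash
python3 -m handwheel '[{"tx":0,"ty":0,"tz":20,"roll":0},{"tx":0,"ty":0,"tz":15,"roll":0},{"tx":0,"ty":0,"tz":8,"roll":0},{"tx":0,"ty":0,"tz":4,"roll":0},{"tx":0,"ty":0,"tz":1,"roll":0},{"tx":0,"ty":0,"tz":0,"roll":0},{"tx":0,"ty":0,"tz":0,"roll":0},{"tx":0,"ty":0,"tz":0,"roll":0}]'; python3 to.py 575 276.6 1.5 -5.5
```

```text
t: 8.02
tool_pos: [0.5776, 0.2767, 0.0039]
tool_rot: [0.151, 3.137, 0.001]
contact_force: [0.1, 0.6, -1.7]
opening: 0.0136
grip_force: 39.4
t 8.02 tcp [577.6 276.7   3.9] yaw -5.5 roll 0.0 shift [ 2.6 -0.3  2.4] F [ 0.08  0.64 -1.66] tilt [-1.4e-03  6.0e-04 -1.0e+00]
```

```bash
python3 -m handwheel '[{"tx":2.5,"ty":0,"tz":0,"roll":0},{"tx":0,"ty":0,"tz":1.5,"roll":0},{"tx":0,"ty":0,"tz":0,"roll":0},{"tx":0,"ty":0,"tz":0,"roll":0}]'; python3 -m handwheel '[{"tx":0,"ty":0,"tz":0,"roll":0},{"tx":0,"ty":0,"tz":0,"roll":0},{"tx":0,"ty":0,"tz":0,"roll":0},{"tx":0,"ty":0,"tz":0,"roll":0},{"tx":0,"ty":0,"tz":0,"roll":0}]' 40
python3 - <<'E'
from m import *
import to; to.go(577,276.6,2.2,-5.5)
D=[]
for i in range(6): im,d=shot('side');D.append(d)
D=np.array(D);D[D==0]=np.nan;d=np.nanmedian(D,0)
o=ctrl.get_obs()['tool_pos'];a=np.radians(-5.5);ax=np.array([np.cos(a),np.sin(a)]);ay=np.array([-ax[1],ax[0]])
u,v=np.meshgrid(range(230,360),range(90,230));uv=np.c_[u.ravel(),v.ravel()];P=depthpt('side',uv,d)
L=np.c_[(P[:,:2]-o[:2])@ax,(P[:,:2]-o[:2])@ay,P[:,2]]*1000
for lo in range(-40,110,10):
    s=(L[:,0]>=lo)&(L[:,0]<lo+10)&(abs(L[:,1])<11)&(L[:,2]<22);print(lo+5,s.sum(),np.round(np.median(L[s,2])+2.3,1) if s.any() else '')
E
```

```text
t: 8.35
tool_pos: [0.5743, 0.2767, 0.0015]
tool_rot: [-0.151, -3.138, 0.0]
contact_force: [-0.9, -0.3, -1.2]
opening: 0.0134
grip_force: 39.4
t: 8.77
tool_pos: [0.5746, 0.2767, 0.0017]
tool_rot: [0.151, 3.138, 0.0]
contact_force: [0.1, -0.7, 0.0]
opening: 0.0398
grip_force: 0.0
t 8.77 tcp [574.6 276.7   1.7] yaw -5.5 roll 0.0 shift [-2.4  0.1 -0.5] F [ 0.11 -0.7   0.04] tilt [-3.e-04  1.e-04 -1.e+00]
-35 15 3.8
-25 16 6.6
-15 17 5.5
-5 20 7.3
5 21 7.0
15 14 2.1
25 14 1.7
35 17 1.6
45 15 1.8
55 17 1.6
65 16 1.5
75 17 1.3
85 16 1.5
95 16 -0.5
105 12 -0.4
```

The blade now lies flat on the table with the heel propped (top about 1.5–2 mm all along). I regrip and lift.

```bash
python3 -m handwheel '[{"tx":0,"ty":0,"tz":0,"roll":0},{"tx":0,"ty":0,"tz":0,"roll":0},{"tx":0,"ty":0,"tz":0,"roll":0},{"tx":0,"ty":0,"tz":0,"roll":0},{"tx":0,"ty":0,"tz":0,"roll":0}]' 0 80; python3 -m handwheel '[{"tx":0,"ty":0,"tz":-5,"roll":0},{"tx":0,"ty":0,"tz":-15,"roll":0},{"tx":0,"ty":0,"tz":-30,"roll":0},{"tx":0,"ty":0,"tz":-30,"roll":0},{"tx":0,"ty":0,"tz":0,"roll":0},{"tx":0,"ty":0,"tz":0,"roll":0},{"tx":0,"ty":0,"tz":0,"roll":0}]';  python3 - <<'E'
from m import *
import to
D=[]
for i in range(6): im,d=shot('side');D.append(d)
D=np.array(D);D[D==0]=np.nan;d=np.nanmedian(D,0)
o=ctrl.get_obs()['tool_pos'];a=np.radians(-5.5);ax=np.array([np.cos(a),np.sin(a)]);ay=np.array([-ax[1],ax[0]])
u,v=np.meshgrid(range(230,380),range(60,230));uv=np.c_[u.ravel(),v.ravel()];P=depthpt('side',uv,d)
L=np.c_[(P[:,:2]-o[:2])@ax,(P[:,:2]-o[:2])@ay,P[:,2]-o[2]]*1000
for lo in range(-40,110,10):
    s=(L[:,0]>=lo)&(L[:,0]<lo+10)&(abs(L[:,1])<16)&(L[:,2]>-12)&(L[:,2]<12);print(lo+5,s.sum(),np.round([np.median(L[s,2])+2.3,L[s,1].min(),L[s,1].max()],1) if s.any() else '')
# step from cork / ply: re-measure with side depth, plus plaque
im,d=shot('top')
w=mask(im,(0,0,150),(180,70,255),(292,190,332,236));w=cv2.morphologyEx(w,cv2.MORPH_CLOSE,np.ones((9,9)));print('plaque',rect('top',w,.022))
im2,_=shot('side')
w=mask(im2,(0,0,120),(180,70,255),(270,195,318,235));w=cv2.morphologyEx(w,cv2.MORPH_CLOSE,np.ones((9,9)));print('plaque side',rect('side',w,.020))
c=mask(im2,(3,90,30),(14,255,255),(305,190,372,245));print('cork side',rect('side',c,.016))
to.go(577,276.6,2.2,-14.2)
E
```

```text
t: 9.48
tool_pos: [0.5746, 0.2768, 0.0017]
tool_rot: [0.151, 3.138, 0.0]
contact_force: [-0.3, 0.3, 0.5]
opening: 0.0126
grip_force: 77.9
t: 10.07
tool_pos: [0.5743, 0.2766, 0.0819]
tool_rot: [0.151, 3.138, 0.0]
contact_force: [0.3, -0.7, -1.3]
opening: 0.0125
grip_force: 77.9
-35 0 
-25 27 [  5.6 -15.6  15.9]
-15 23 [  4.5 -15.6   8.7]
-5 27 [  3.9 -15.8   9.3]
5 24 [  3.3 -14.7   3.3]
15 19 [  0.6 -13.5  11.5]
25 20 [  0.3 -12.8  10.2]
35 20 [ -0.1 -12.3   9.3]
45 21 [  0.2 -12.6  14.9]
55 19 [  0.1 -13.1  10.3]
65 20 [  0.2 -13.   10.2]
75 18 [ -0.1 -13.1  13.6]
85 16 [ -0.1 -12.5  12.2]
95 0 
105 0 
plaque (array([556.1, -19.4]), array([103.4,  38.6]), 17.0)
plaque side (array([563.5, -12.7]), array([83.2, 42.3]), 19.5)
cork side (array([654.9, -13.4]), array([129.5, 116.6]), 75.5)
t 10.47 tcp [574.1 276.5  80.7] yaw -5.5 roll 0.1518 shift [-2.9  0.8 78.5] F [-0.2  -0.54 -1.04] tilt [ 1.2e-03 -6.0e-04 -1.0e+00]
```

Run:
```python
from m import *
D=[]
for i in range(6): im,d=shot('top');D.append(d)
D=np.array(D);D[D==0]=np.nan;d=np.nanmedian(D,0)
a=np.radians(-14.2);ax=np.array([np.cos(a),np.sin(a)]);ay=np.array([-ax[1],ax[0]]);o=np.array([.6092,.0007])
u,v=np.meshgrid(range(255,365),range(135,285));uv=np.c_[u.ravel(),v.ravel()];P=depthpt('top',uv,d)
L=np.c_[(P[:,:2]-o)@ax,(P[:,:2]-o)@ay,P[:,2]]*1000
def prof(ax_,sel,rng,st=3):
    for lo in rng:
        s=sel&(L[:,ax_]>=lo)&(L[:,ax_]<lo+st)
        print(lo+st/2,np.round(np.median(L[s,2]),1) if s.any() else '',end='; ')
    print()
for nm,y0,y1 in (('mid',-25,25),('+y side',45,58),('-y side',-58,-45)):
    print(nm);prof(0,(L[:,1]>y0)&(L[:,1]<y1),[x for r in((-177,-150),(-100,-73),(-24,15),(95,120)) for x in range(*r,3)])
print('y across cork');prof(1,(L[:,0]>20)&(L[:,0]<90),[*range(-75,-50,3),*range(50,75,3)])
print('y across ply');prof(1,(L[:,0]>-150)&(L[:,0]<-100),[*range(-75,-50,3),*range(50,75,3)])
print('y across plaque');prof(1,(L[:,0]>-70)&(L[:,0]<-25),[*range(-45,-25,2),*range(25,45,2)],2)
s=(L[:,2]>20)&(L[:,2]<26)&(abs(L[:,1])<50)&(L[:,0]<-3)&(L[:,0]>-95);s2=s&True
q=L[s2,:2].astype(np.float32);print(cv2.minAreaRect(q))
```

```text
mid
-175.5 -0.5; -172.5 -0.4; -169.5 -0.2; -166.5 8.3; -163.5 9.9; -160.5 9.5; -157.5 9.5; -154.5 9.5; -151.5 9.8; -98.5 9.5; -95.5 10.0; -92.5 9.8; -89.5 9.7; -86.5 21.5; -83.5 21.9; -80.5 21.9; -77.5 21.8; -74.5 21.7; -22.5 21.6; -19.5 22.3; -16.5 21.2; -13.5 21.9; -10.5 11.2; -7.5 10.2; -4.5 10.1; -1.5 14.8; 1.5 17.8; 4.5 18.0; 7.5 17.8; 10.5 17.9; 13.5 17.6; 96.5 17.8; 99.5 17.6; 102.5 17.7; 105.5 17.8; 108.5 17.6; 111.5 ; 114.5 0.2; 117.5 -0.4; 120.5 -0.6; 
+y side
-175.5 0.2; -172.5 -0.5; -169.5 -0.5; -166.5 8.5; -163.5 9.6; -160.5 9.9; -157.5 9.5; -154.5 9.3; -151.5 9.8; -98.5 9.6; -95.5 10.4; -92.5 9.4; -89.5 10.3; -86.5 9.1; -83.5 9.3; -80.5 9.6; -77.5 9.7; -74.5 9.2; -22.5 9.7; -19.5 9.6; -16.5 10.4; -13.5 9.1; -10.5 9.8; -7.5 10.4; -4.5 9.5; -1.5 13.3; 1.5 18.0; 4.5 18.0; 7.5 18.0; 10.5 17.3; 13.5 18.0; 96.5 18.5; 99.5 18.0; 102.5 17.8; 105.5 18.3; 108.5 18.3; 111.5 ; 114.5 -0.4; 117.5 -0.2; 120.5 0.6; 
-y side
-175.5 0.6; -172.5 -0.2; -169.5 -0.6; -166.5 8.9; -163.5 10.3; -160.5 10.6; -157.5 10.3; -154.5 9.5; -151.5 9.4; -98.5 9.7; -95.5 10.1; -92.5 9.9; -89.5 10.2; -86.5
[... 368 characters left out ...]
-58.5 17.9; -55.5 17.9; -52.5 18.0; -49.5 17.7; 51.5 18.0; 54.5 17.9; 57.5 17.8; 60.5 17.5; 63.5 0.2; 66.5 -0.1; 69.5 -0.2; 72.5 -0.3; 75.5 -0.3; 
y across ply
-73.5 -0.8; -70.5 -0.2; -67.5 -0.4; -64.5 -0.2; -61.5 9.3; -58.5 9.9; -55.5 9.8; -52.5 10.0; -49.5 9.7; 51.5 9.9; 54.5 9.5; 57.5 9.5; 60.5 9.5; 63.5 0.4; 66.5 -0.0; 69.5 -0.4; 72.5 -0.3; 75.5 -0.3; 
y across plaque
-44.0 10.1; -42.0 9.9; -40.0 9.6; -38.0 11.0; -36.0 22.2; -34.0 21.8; -32.0 22.0; -30.0 21.4; -28.0 22.3; -26.0 21.5; 26.0 22.0; 28.0 21.7; 30.0 21.8; 32.0 21.7; 34.0 9.9; 36.0 9.6; 38.0 9.6; 40.0 9.6; 42.0 9.6; 44.0 10.1; 
((-50.18107986450195, -2.6530838012695312), (75.76069641113281, 69.8770980834961), 1.281294822692871)
```

```bash
python3 to.py 427.8 46.1 70 -14.2
```

```text
t 10.77 tcp [574.5 276.7  81.5] yaw -5.5 roll 0.1518 shift [  85.7 -259.5   11.5] F [-0.05 -0.25 -1.44] tilt [-0.e+00  1.e-04 -1.e+00]
```

```bash
python3 -m handwheel '[{"tx":0,"ty":0,"tz":0,"roll":0.076},{"tx":0,"ty":0,"tz":0,"roll":0.076},{"tx":15,"ty":-15,"tz":0,"roll":0},{"tx":20,"ty":-30,"tz":0,"roll":0},{"tx":20,"ty":-34,"tz":0,"roll":0},{"tx":15,"ty":-36,"tz":0,"roll":0},{"tx":10,"ty":-36,"tz":0,"roll":0},{"tx":5.7,"ty":-36,"tz":5,"roll":0},{"tx":0,"ty":-36,"tz":5,"roll":0},{"tx":0,"ty":-24,"tz":0,"roll":0},{"tx":0,"ty":-12,"tz":0,"roll":0},{"tx":0,"ty":0,"tz":0,"roll":0}]'; python3 -m handwheel '[{"tx":0,"ty":0,"tz":0,"roll":0},{"tx":0,"ty":0,"tz":0,"roll":0}]'; python3 to.py 427.8 46.1 20 -14.2
```

```text
t: 11.77
tool_pos: [0.4274, 0.0447, 0.0716]
tool_rot: [0.394, 3.116, -0.001]
contact_force: [0.6, 0.0, -1.3]
opening: 0.0128
grip_force: 78.3
t: 11.93
tool_pos: [0.4282, 0.0471, 0.0718]
tool_rot: [0.388, 3.117, 0.001]
contact_force: [0.5, -0.3, -1.4]
opening: 0.0126
grip_force: 78.3
t 11.93 tcp [428.2  47.1  71.8] yaw -14.19 roll 0.0001 shift [ 0.2 -1.1 51.8] F [ 0.51 -0.31 -1.36] tilt [-6.e-04  6.e-04 -1.e+00]
```

```bash
python3 -m handwheel '[{"tx":0,"ty":-1,"tz":15,"roll":0},{"tx":0,"ty":0,"tz":18,"roll":0},{"tx":0,"ty":0,"tz":12,"roll":0},{"tx":0,"ty":0,"tz":6,"roll":0},{"tx":0,"ty":0,"tz":3,"roll":0},{"tx":0,"ty":0,"tz":1,"roll":0},{"tx":0,"ty":0,"tz":0,"roll":0},{"tx":0,"ty":0,"tz":0,"roll":0},{"tx":0,"ty":0,"tz":0,"roll":0}]'
cat > look.py <<'E'
from m import *
import to
to.go(427.8,46.1,12.7,-14.2)
a=np.radians(-14.2);ax=np.array([np.cos(a),np.sin(a)]);ay=np.array([-ax[1],ax[0]]);o=np.array([.6092,.0007])
for n,roi,b in(('side',(200,180,330,250),2.2),('top',(255,180,350,300),.4)):
    D=[]
    for i in range(4): im,d=shot(n);D.append(d)
    D=np.array(D);D[D==0]=np.nan;d=np.nanmedian(D,0)
    u,v=np.meshgrid(range(roi[0],roi[2]),range(roi[1],roi[3]));uv=np.c_[u.ravel(),v.ravel()];P=depthpt(n,uv,d)
    L=np.c_[(P[:,:2]-o)@ax,(P[:,:2]-o)@ay,P[:,2]]*1000;h=cv2.cvtColor(im,cv2.COLOR_RGB2HSV)[uv[:,1],uv[:,0]]
    for lo in range(-190,-60,6):
        s=(L[:,0]>=lo)&(L[:,0]<lo+6)&(abs(L[:,1])<11)&(L[:,2]<30);f=(L[:,0]>=lo)&(L[:,0]<lo+6)&(abs(L[:,1])<55)&(abs(L[:,1])>40)
        print(lo+3,np.round(np.median(L[s,2])+b,1),'floor',np.round(np.median(L[f,2])+b,1),end='; ')
    g=(h[:,1]<60)&(L[:,0]>-155)&(L[:,0]<-95)&(L[:,2]<20)&(abs(L[:,1])<30)
    print('\ngrey y',np.round(np.percentile(L[g,1],[3,50,97]),1) if g.any() else '')
E
python3 look.py
```

```text
t: 12.68
tool_pos: [0.4284, 0.0457, 0.0174]
tool_rot: [0.388, 3.116, 0.0]
contact_force: [-0.3, -0.6, -1.1]
opening: 0.0126
grip_force: 78.3
t 12.68 tcp [428.4  45.7  17.4] yaw -14.2 roll -0.0 shift [0.7 0.2 4.7] F [-0.34 -0.64 -1.11] tilt [-1.7e-03  3.0e-04 -1.0e+00]
-187 21.4 floor 58.8; -181 20.7 floor 2.2; -175 19.9 floor 103.5; -169 19.0 floor 2.2; -163 18.6 floor 11.6; -157 19.2 floor 11.7; -151 19.0 floor 11.4; -145 19.1 floor 11.6; -139 19.0 floor 11.5; -133 19.2 floor 11.5; -127 19.2 floor 11.5; -121 19.3 floor 11.5; -115 19.3 floor 11.5; -109 19.2 floor 11.6; -103 18.7 floor 11.9; -97 11.6 floor 11.4; -91 12.0 floor 11.6; -85 23.8 floor 11.4; -79 23.7 floor 11.4; -73 23.7 floor 11.5; -67 24.1 floor 11.1; -61 23.7 floor 11.3; 
grey y [-13.3  -3.8  10.7]
-187 nan floor 371.3; -181 nan floor 369.2; -175 nan floor 367.3; -169 nan floor 363.4; -163 nan floor 359.1; -157 nan floor 360.6; -151 nan floor 360.2; -145 nan floor 354.5; -139 nan floor 346.6; -133 nan floor 9.9; -127 17.4 floor 10.7; -121 17.5 floor 10.5; -115 16.8 floor 10.5; -109 17.3 floor 10.3; -103 17.4 floor 10.2; -97 15.9 floor 10.2; -91 9.9 floor 10.0; -85 22.1 floor 10.4; -79 22.5 floor 10.6; -73 21.7 floor 10.3; -67 22.5 floor 10.2; -61 21.7 floor 9.8; 
grey y [-15.3  -2.4  10.6]
  return _methods._mean(a, axis=axis, dtype=dtype,
  ret = ret.dtype.type(ret / rcount)
```

```bash
python3 -m handwheel '[{"tx":0,"ty":1,"tz":2,"roll":0},{"tx":0,"ty":0,"tz":1.5,"roll":0},{"tx":0,"ty":0,"tz":0.9,"roll":0},{"tx":0,"ty":0,"tz":0,"roll":0},{"tx":0,"ty":0,"tz":0,"roll":0}]'; python3 look.py 2>/dev/null
```

```text
t: 13.5
tool_pos: [0.4277, 0.0466, 0.0119]
tool_rot: [-0.388, -3.117, 0.0]
contact_force: [-0.4, 0.2, -1.6]
opening: 0.0128
grip_force: 78.3
t 13.5 tcp [427.7  46.6  11.9] yaw -14.21 roll -0.0001 shift [-0.3 -0.5 -0.8] F [-0.44  0.15 -1.62] tilt [ 4.e-04 -1.e-04 -1.e+00]
-187 17.3 floor 110.5; -181 15.9 floor 2.4; -175 15.1 floor 1.9; -169 13.8 floor 1.7; -163 14.4 floor 11.6; -157 14.2 floor 11.3; -151 13.9 floor 11.4; -145 14.0 floor 11.5; -139 14.3 floor 11.5; -133 14.3 floor 11.5; -127 13.8 floor 11.3; -121 13.8 floor 11.8; -115 14.0 floor 11.6; -109 13.8 floor 11.4; -103 13.9 floor 11.5; -97 11.6 floor 11.6; -91 11.7 floor 11.5; -85 23.5 floor 11.5; -79 23.2 floor 11.1; -73 23.6 floor 11.6; -67 23.7 floor 11.3; -61 23.8 floor 11.2; 
grey y [-12.5  -2.3  12.4]
-187 nan floor 367.2; -181 nan floor 364.5; -175 nan floor 361.8; -169 nan floor 362.0; -163 nan floor 358.0; -157 nan floor 353.9; -151 nan floor 356.1; -145 nan floor 350.4; -139 nan floor 342.4; -133 nan floor 9.9; -127 12.8 floor 10.5; -121 13.2 floor 10.0; -115 12.8 floor 9.9; -109 12.6 floor 10.3; -103 12.6 floor 10.6; -97 11.5 floor 10.1; -91 10.2 floor 10.2; -85 22.0 floor 10.3; -79 22.1 floor 10.4; -73 21.8 floor 10.2; -67 22.3 floor 10.0; -61 21.8 floor 10.3; 
grey y [-13.4  -1.   11.4]
```

The blade is level, 0.5–1 mm above the floor and centred, with its tip about 10 mm short of the plaque. I slide it in slowly.

```bash
python3 -m handwheel '[{"tx":-3,"ty":0,"tz":-0.4,"roll":0},{"tx":-4,"ty":0,"tz":0,"roll":0},{"tx":-4,"ty":0,"tz":0,"roll":0},{"tx":-3,"ty":0,"tz":0,"roll":0},{"tx":-3,"ty":0,"tz":0,"roll":0},{"tx":0,"ty":0,"tz":0,"roll":0}]'; python3 -m handwheel '[{"tx":-3,"ty":0,"tz":0,"roll":0},{"tx":-3,"ty":0,"tz":0,"roll":0},{"tx":-4,"ty":0,"tz":0,"roll":0},{"tx":-4,"ty":0,"tz":0,"roll":0},{"tx":-3,"ty":0,"tz":0,"roll":0},{"tx":0,"ty":0,"tz":0,"roll":0},{"tx":0,"ty":0,"tz":0,"roll":0}]'; python3 look.py 2>/dev/null
```

```text
t: 14.4
tool_pos: [0.445, 0.0423, 0.0127]
tool_rot: [0.389, 3.117, -0.0]
contact_force: [0.7, 0.6, -0.6]
opening: 0.0128
grip_force: 78.3
t: 14.98
tool_pos: [0.4609, 0.0383, 0.0125]
tool_rot: [-0.389, -3.117, 0.0]
contact_force: [-0.8, -0.4, -1.7]
opening: 0.0125
grip_force: 78.3
t 14.98 tcp [460.9  38.3  12.5] yaw -14.21 roll -0.0002 shift [34.  -0.5 -0.2] F [-0.85 -0.42 -1.66] tilt [ 2.e-04 -1.e-04 -1.e+00]
-187 1.5 floor 1.2; -181 14.0 floor 1.3; -175 18.2 floor 1.6; -169 18.3 floor 1.4; -163 17.8 floor 100.5; -157 18.3 floor 112.7; -151 22.0 floor 114.4; -145 16.4 floor 12.0; -139 15.5 floor 11.8; -133 14.5 floor 11.2; -127 14.5 floor 11.6; -121 14.5 floor 11.4; -115 14.3 floor 11.3; -109 14.3 floor 11.8; -103 14.7 floor 11.6; -97 14.2 floor 11.7; -91 14.8 floor 11.5; -85 23.7 floor 11.5; -79 23.7 floor 11.7; -73 24.0 floor 11.5; -67 23.8 floor 11.4; -61 23.8 floor 10.7; 
grey y [-14.   -4.   11.4]
-187 nan floor 380.4; -181 nan floor 378.6; -175 nan floor 375.8; -169 nan floor 373.9; -163 nan floor 371.6; -157 nan floor 369.0; -151 nan floor 367.2; -145 nan floor 364.4; -139 nan floor 362.3; -133 nan floor 363.9; -127 nan floor 355.9; -121 nan floor 356.5; -115 nan floor 353.9; -109 nan floor 347.9; -103 nan floor 336.1; -97 nan floor nan; -91 nan floor nan; -85 nan floor 9.9; -79 21.9 floor 10.1; -73 22.0 floor 9.8; -67 22.5 floor 10.5; -61 22.4 floor 9.8; 
grey y
```

Blade is in about 24 mm, and the plaque hasn't moved. Now I lift, in stages.

```bash
cat > pl.py <<'E'
from m import *
import to
to.go(427.8,46.1,12.7,-14.2)
a=np.radians(-14.2);ax=np.array([np.cos(a),np.sin(a)]);ay=np.array([-ax[1],ax[0]]);o=np.array([.6092,.0007])
t=(ctrl.get_obs()['tool_pos'][:2]-o)*1000;print('tip board x',t@ax+90,'y',t@ay)
D=[]
for i in range(4): im,d=shot('side');D.append(d)
D=np.array(D);D[D==0]=np.nan;d=np.nanmedian(D,0)
u,v=np.meshgrid(range(220,380),range(120,250));uv=np.c_[u.ravel(),v.ravel()];P=depthpt('side',uv,d)
L=np.c_[(P[:,:2]-o)@ax,(P[:,:2]-o)@ay,P[:,2]]*1000;h=cv2.cvtColor(im,cv2.COLOR_RGB2HSV)[uv[:,1],uv[:,0]]
for lo in range(-100,100,8):
    s=(L[:,0]>=lo)&(L[:,0]<lo+8)&(abs(L[:,1])<32)
    print(lo+4,np.round(np.nanpercentile(L[s,2],[20,50,90])+1.6) if s.any() else '',end='; ')
print()
E
python3 -m handwheel '[{"tx":0,"ty":0,"tz":-2,"roll":0},{"tx":0,"ty":0,"tz":-3,"roll":0},{"tx":0,"ty":0,"tz":-4,"roll":0},{"tx":-2,"ty":0,"tz":-4,"roll":0},{"tx":-3,"ty":0,"tz":-4,"roll":0},{"tx":-3,"ty":0,"tz":-3,"roll":0},{"tx":0,"ty":0,"tz":0,"roll":0},{"tx":0,"ty":0,"tz":0,"roll":0}]'; python3 pl.py
```

```text
t: 16.05
tool_pos: [0.4691, 0.0362, 0.033]
tool_rot: [0.389, 3.117, 0.0]
contact_force: [-0.6, -0.5, -1.6]
opening: 0.0127
grip_force: 78.3
t 16.05 tcp [469.1  36.2  33. ] yaw -14.22 roll -0.0003 shift [42.5 -0.6 20.2] F [-0.64 -0.52 -1.63] tilt [-8.e-04  1.e-04 -1.e+00]
tip board x -54.54373583220331 y 0.06672192505937999
-96 [11. 12. 34.]; -88 [11. 12. 34.]; -80 [11. 13. 44.]; -72 [12. 46. 49.]; -64 [11. 43. 46.]; -56 [13. 40. 43.]; -48 [14. 37. 39.]; -40 [16. 34. 36.]; -32 [15. 31. 33.]; -24 [27. 28. 30.]; -16 [24. 25. 27.]; -8 [20. 22. 24.]; 0 [16. 17. 19.]; 8 [17. 17. 19.]; 16 [17. 18. 19.]; 24 [17. 18. 20.]; 32 [17. 18. 19.]; 40 [17. 18. 19.]; 48 [17. 18. 20.]; 56 [18. 19. 20.]; 64 [18. 19. 20.]; 72 [19. 19. 20.]; 80 [18. 19. 20.]; 88 [18. 19. 20.]; 96 [18. 19. 20.];
```

```bash
python3 -m handwheel '[{"tx":-2,"ty":0,"tz":-4.5,"roll":0},{"tx":-2,"ty":0,"tz":-4.5,"roll":0},{"tx":-2.5,"ty":0,"tz":-3.9,"roll":0},{"tx":-2.5,"ty":0,"tz":-3.9,"roll":0},{"tx":-2.5,"ty":0,"tz":-3.9,"roll":0},{"tx":0,"ty":0,"tz":0,"roll":0},{"tx":0,"ty":0,"tz":0,"roll":0}]'; python3 pl.py
```

```text
t: 16.83
tool_pos: [0.4802, 0.0334, 0.0537]
tool_rot: [0.389, 3.117, 0.0]
contact_force: [0.2, 0.2, -2.1]
opening: 0.0127
grip_force: 78.3
t 16.83 tcp [480.2  33.4  53.7] yaw -14.21 roll -0.0002 shift [53.9 -0.6 41. ] F [ 0.15  0.22 -2.08] tilt [-8.e-04  2.e-04 -1.e+00]
tip board x -43.127132468201296 y 0.0914520177583328
-96 [ 11.  55. 243.]; -88 [11. 11. 54.]; -80 [11. 12. 54.]; -72 [11. 13. 53.]; -64 [11. 13. 53.]; -56 [11. 15. 73.]; -48 [11. 49. 70.]; -40 [11. 55. 62.]; -32 [11. 47. 53.]; -24 [13. 40. 45.]; -16 [15. 33. 36.]; -8 [22. 25. 28.]; 0 [16. 18. 19.]; 8 [17. 18. 19.]; 16 [17. 18. 19.]; 24 [17. 18. 19.]; 32 [17. 18. 19.]; 40 [17. 18. 19.]; 48 [17. 18. 19.]; 56 [18. 19. 20.]; 64 [18. 19. 20.]; 72 [18. 19. 20.]; 80 [18. 19. 19.]; 88 [18. 19. 20.]; 96 [18. 19. 20.];
```

```bash
python3 -m handwheel '[{"tx":-2.9,"ty":0,"tz":-3,"roll":0},{"tx":-2.9,"ty":0,"tz":-3,"roll":0},{"tx":-2.9,"ty":0,"tz":-3,"roll":0},{"tx":-4,"ty":0,"tz":-2,"roll":0},{"tx":-4,"ty":0,"tz":-2,"roll":0},{"tx":-4,"ty":0,"tz":-1.5,"roll":0},{"tx":0,"ty":0,"tz":0,"roll":0},{"tx":0,"ty":0,"tz":0,"roll":0}]'; python3 pl.py
```

```text
t: 17.7
tool_pos: [0.5, 0.0283, 0.0678]
tool_rot: [0.389, 3.117, 0.0]
contact_force: [-0.5, -0.5, -1.1]
opening: 0.0125
grip_force: 78.3
t 17.7 tcp [500.   28.3  67.8] yaw -14.22 roll -0.0004 shift [74.4 -0.5 55.1] F [-0.53 -0.48 -1.06] tilt [-0.  0. -1.]
tip board x -22.602904842107208 y 0.012081168474021783
-96 [ 11. 116. 205.]; -88 [ 11. 107. 250.]; -80 [ 11. 100. 248.]; -72 [ 11.  15. 120.]; -64 [11. 13. 67.]; -56 [11. 13. 67.]; -48 [11. 13. 67.]; -40 [11. 12. 67.]; -32 [11. 14. 88.]; -24 [11. 15. 90.]; -16 [11. 15. 75.]; -8 [15. 35. 50.]; 0 [17. 18. 21.]; 8 [17. 18. 19.]; 16 [17. 18. 19.]; 24 [17. 18. 19.]; 32 [17. 18. 19.]; 40 [17. 18. 19.]; 48 [17. 18. 19.]; 56 [18. 19. 19.]; 64 [18. 19. 20.]; 72 [18. 19. 20.]; 80 [18. 19. 19.]; 88 [18. 19. 19.]; 96 [18. 19. 19.];
```

```bash
python3 -m handwheel '[{"tx":-4,"ty":0,"tz":-1,"roll":0},{"tx":-4,"ty":0,"tz":-1,"roll":0},{"tx":-4,"ty":0,"tz":0,"roll":0},{"tx":-4,"ty":0,"tz":0,"roll":0},{"tx":-4,"ty":0,"tz":0,"roll":0},{"tx":-4,"ty":0,"tz":0,"roll":0},{"tx":-4,"ty":0,"tz":0,"roll":0},{"tx":-3,"ty":0,"tz":0,"roll":0},{"tx":0,"ty":0,"tz":0,"roll":0},{"tx":0,"ty":0,"tz":0,"roll":0},{"tx":0,"ty":0,"tz":0,"roll":0}]'; python3 pl.py
```

```text
t: 18.82
tool_pos: [0.5297, 0.0209, 0.0696]
tool_rot: [-0.388, -3.117, 0.0]
contact_force: [-0.2, -0.7, -1.0]
opening: 0.0128
grip_force: 78.3
t 18.82 tcp [529.7  20.9  69.6] yaw -14.21 roll -0.0001 shift [104.9  -0.5  56.9] F [-0.24 -0.75 -0.98] tilt [ 3.e-04 -0.e+00 -1.e+00]
tip board x 7.94311713803404 y 0.03523950771444894
-96 [ 12. 120. 206.]; -88 [ 11.  73. 129.]; -80 [ 11.  72. 128.]; -72 [ 13. 109. 201.]; -64 [ 12. 111. 234.]; -56 [ 12. 109. 251.]; -48 [ 11.  69. 242.]; -40 [11. 12. 69.]; -32 [11. 13. 69.]; -24 [10. 13. 69.]; -16 [10. 12. 69.]; -8 [10. 12. 69.]; 0 [17. 24. 69.]; 8 [25. 25. 68.]; 16 [25. 25. 27.]; 24 [25. 25. 27.]; 32 [25. 25. 27.]; 40 [25. 26. 27.]; 48 [25. 26. 28.]; 56 [25. 26. 28.]; 64 [25. 27. 27.]; 72 [26. 27. 27.]; 80 [19. 19. 27.]; 88 [18. 19. 20.]; 96 [18. 19. 19.];
```

The plaque lies flat on the cork, with its top at about 26 mm and spanning x ≈ 1–78 mm. Next I back off and return the lifter.

```bash
python3 -m handwheel '[{"tx":5,"ty":0,"tz":-10,"roll":0},{"tx":20,"ty":0,"tz":-10,"roll":0},{"tx":30,"ty":0,"tz":0,"roll":0},{"tx":30,"ty":0,"tz":0,"roll":0},{"tx":15,"ty":0,"tz":0,"roll":0},{"tx":0,"ty":0,"tz":0,"roll":-0.076},{"tx":0,"ty":0,"tz":0,"roll":-0.076},{"tx":0,"ty":0,"tz":0,"roll":0}]'; python3 to.py 435 288 70 -5.5
```

```text
t: 19.68
tool_pos: [0.4326, 0.0456, 0.0906]
tool_rot: [0.148, 3.137, -0.0]
contact_force: [0.2, 0.5, -1.5]
opening: 0.0124
grip_force: 78.2
t 19.68 tcp [432.6  45.6  90.6] yaw -5.41 roll 0.0016 shift [ 20.9 241.5  20.6] F [ 0.17  0.53 -1.54] tilt [-0.0014  0.     -1.    ]
```

```bash
python3 -m handwheel '[{"tx":2,"ty":15,"tz":0,"roll":0},{"tx":3,"ty":30,"tz":0,"roll":0},{"tx":3,"ty":36,"tz":0,"roll":0},{"tx":3,"ty":36,"tz":0,"roll":0},{"tx":3,"ty":36,"tz":5,"roll":0},{"tx":3,"ty":36,"tz":5,"roll":0},{"tx":3,"ty":30,"tz":5,"roll":0},{"tx":1,"ty":15,"tz":5,"roll":0},{"tx":0,"ty":7,"tz":0,"roll":0},{"tx":0,"ty":0,"tz":0,"roll":0},{"tx":0,"ty":0,"tz":0,"roll":0}]'; python3 to.py 435 288 6.5 -5.5
```

```text
t: 20.6
tool_pos: [0.4352, 0.2869, 0.0701]
tool_rot: [0.152, 3.138, -0.001]
contact_force: [0.6, 0.5, -0.8]
opening: 0.0124
grip_force: 78.3
t 20.6 tcp [435.2 286.9  70.1] yaw -5.53 roll -0.0006 shift [ 0.3  1.1 63.6] F [ 0.55  0.45 -0.75] tilt [-2.e-04 -5.e-04 -1.e+00]
```

```bash
python3 -m handwheel '[{"tx":0,"ty":0,"tz":15,"roll":0},{"tx":0,"ty":0,"tz":20,"roll":0},{"tx":0,"ty":0,"tz":15,"roll":0},{"tx":0,"ty":0,"tz":8,"roll":0},{"tx":0,"ty":0,"tz":3,"roll":0},{"tx":0,"ty":0,"tz":2,"roll":0},{"tx":0,"ty":0,"tz":0,"roll":0},{"tx":0,"ty":0,"tz":0,"roll":0},{"tx":0,"ty":0,"tz":0,"roll":0}]'; python3 to.py 435 288 6 -5.5
```

```text
t: 21.35
tool_pos: [0.4359, 0.2876, 0.0078]
tool_rot: [0.151, 3.136, 0.001]
contact_force: [-0.1, 0.3, -2.3]
opening: 0.0128
grip_force: 78.4
t 21.35 tcp [435.9 287.6   7.8] yaw -5.51 roll -0.0001 shift [0.9 0.3 1.8] F [-0.1   0.34 -2.29] tilt [-0.0017  0.001  -1.    ]
```

```bash
python3 -m handwheel '[{"tx":0,"ty":0,"tz":1.5,"roll":0},{"tx":0,"ty":0,"tz":0.5,"roll":0},{"tx":0,"ty":0,"tz":0,"roll":0},{"tx":0,"ty":0,"tz":0,"roll":0}]'; python3 -m handwheel '[{"tx":0,"ty":0,"tz":0,"roll":0},{"tx":0,"ty":0,"tz":0,"roll":0},{"tx":0,"ty":0,"tz":0,"roll":0},{"tx":0,"ty":0,"tz":0,"roll":0},{"tx":0,"ty":0,"tz":0,"roll":0},{"tx":0,"ty":0,"tz":0,"roll":0},{"tx":0,"ty":0,"tz":0,"roll":0}]' 85; python3 -m handwheel '[{"tx":0,"ty":0,"tz":-10,"roll":0},{"tx":0,"ty":0,"tz":-25,"roll":0},{"tx":0,"ty":0,"tz":-30,"roll":0},{"tx":0,"ty":0,"tz":-30,"roll":0},{"tx":0,"ty":20,"tz":-30,"roll":0},{"tx":20,"ty":30,"tz":0,"roll":0},{"tx":30,"ty":25,"tz":0,"roll":0},{"tx":30,"ty":25,"tz":0,"roll":0},{"tx":30,"ty":20,"tz":0,"roll":0},{"tx":0,"ty":0,"tz":0,"roll":0},{"tx":0,"ty":0,"tz":0,"roll":0}]'
python3 - <<'E'
from m import *
im,d=shot('top');im2,d2=shot('side')
r=mask(im,(0,150,60),(8,255,255),(180,220,225,295));print('handle top',rect('top',r,.062))
print(np.round(depthpt('side',[(215,155)],d2)*1000))
t=cv2.resize(im2[140:250,180:380],None,fx=4,fy=4,interpolation=cv2.INTER_CUBIC);cv2.imwrite('pics/c5.png',t[:,:,::-1])
E
python3 pl.py
```

```text
t: 21.68
tool_pos: [0.4355, 0.2876, 0.0054]
tool_rot: [0.15, 3.137, 0.001]
contact_force: [-1.0, 0.1, 2.2]
opening: 0.0123
grip_force: 78.9
t: 22.27
tool_pos: [0.435, 0.2872, 0.0047]
tool_rot: [-0.151, -3.138, 0.0]
contact_force: [0.7, 0.5, 0.3]
opening: 0.0851
grip_force: 0.0
t: 23.18
tool_pos: [0.336, 0.4182, 0.1304]
tool_rot: [0.145, 3.137, 0.0]
contact_force: [-0.6, -0.2, -0.5]
opening: 0.085
grip_force: 0.0
handle top (array([437. , 285.3]), array([18.3, 68.8]), 86.8)
[[432. 281.  55.]]
t 23.28 tcp [337.5 417.  130.2] yaw -5.5 roll 0.1519 shift [-178.4 -337.5  117.6] F [ 0.68 -0.08  0.77] tilt [-8.e-04  1.e-04 -1.e+00]
tip board x -275.4874761441941 y 336.9661461359695
-96 [10. 11. 12.]; -88 [10. 11. 12.]; -80 [11. 11. 15.]; -72 [11. 11. 15.]; -64 [11. 11. 15.]; -56 [11. 12. 15.]; -48 [11. 12. 15.]; -40 [11. 11. 14.]; -32 [11. 11. 15.]; -24 [10. 11. 15.]; -16 [ 9. 11. 14.]; -8 [10. 11. 14.]; 0 [17. 19. 26.]; 8 [25. 25. 27.]; 16 [25. 25. 27.]; 24 [25. 25. 27.]; 32 [25. 25. 27.]; 40 [25. 26. 27.]; 48 [25. 26. 27.]; 56 [25. 26. 28.]; 64 [25. 27. 28.]; 72 [26. 27. 28.]; 80 [18. 19. 26.]; 88 [18. 19. 20.]; 96 [18. 19. 20.];
```

View pics/c5.png

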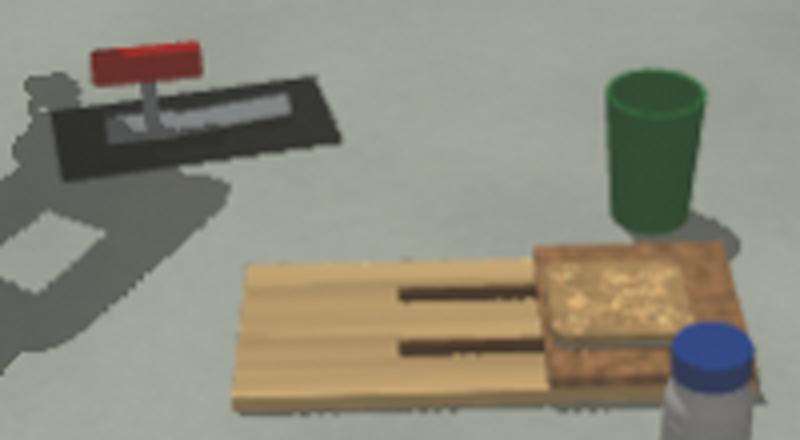

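The plaque lies bare side up on the cork at crop (620,300). The lifter is flat on its mat with its handle at (147,63), and the cup and jar are where they were. I hand in the job.

```bash
python3 -c "
from station import ctrl
print(ctrl.finish_job())"
```

```text
the job is handed in; nothing more can be done
None
```

The job is handed in at about 23 s: the plaque lies flat, bare side up, on the cork landing, and the lifter is flat on its mat and released. The verdict was not shown.

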